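# Put the forming punches back beside their own dies

## Robot

A 6-joint arm with a two-finger parallel gripper is mounted at the origin on the work surface. World frame = base frame: x ahead of the robot, y to its left, z up, the work surface at z = 0. Lengths are in m, angles in rad, forces in N, time in s.
With the tool pointing down it reaches from about 0.35 to 0.775 m from the base axis. Payload 5.5 kg.
Tool frame: the origin (TCP) lies where the fingers leave the gripper's body, on its centre line; the fingertips stand env.tip_reach ahead of it and the grasp point (between the pads) lies 54 mm ahead of it (env.tip_reach is the distance from the TCP to the fingertips, in m); z points along the fingers, y is the line along which they close (so a half turn about z gives the same grasp; the last joint's range is limited). The gripper opens to 85 mm and grips with 20 to 120 N. Pads are 22 mm wide; open, the fingers measure 114 mm over their backs; the gripper's body (76 mm by 85 mm) begins 54 mm behind the grasp point. The pads swing forward as they close: fully open they stand 13 mm farther back than shut.
Start: joints at [-1.262, 0.313, 0.046, 1.304, 0, 1.431], TCP at [0.249, -0.518, 0.304] pointing down, gripper open.
Joint ranges: [-2.76, 2.76], [-0.86, 1.69], [-1.03, 1.26], [-2.2, 2.34], [-1.47, 1.5], [-3.14, 3.14]. Speed limits (rad/s): [2.57, 2.57, 3.14, 3.14, 3.14, 3.14].

## Interface

Orientations are given as a unit quaternion [w, x, y, z].
In Python, from workcell import status, optics, hand_in, env gives the robot as it stands.
- The arm moves only by the shell command python3 -m handwheel 'ROWS' [FORCE]. ROWS is a JSON object whose one key "deltas" holds a list of rows, each a list of 5 numbers: the opening, from -1 (shut) to 1 (fully open), then the shift along the tool's x, y, z in units of 40 mm (1.0 is 40 mm), then the turn about the tool's z in units of 10 degrees (1.0 is 10 degrees). In form: {"deltas": [[jaw, x, y, z, roll], ...]}. A call has 1 to 20 rows; each row shifts and turns the commanded pose from where the row before left it, along the tool's axes as they then stand; what a row does not reach is not made up. A row lasts 1/8 s, in which the tool goes at most 62.5 mm and 10.7 degrees, less where a joint would pass 70% of its speed; a pose out of reach is approached as far as the arm can. A call is refused whole if a number of a shift passes 1 or a number of a turn 1, either way. A call with a gripper value outside its range is refused whole. The fingers move at their own pace and stop on an object; FORCE is the grip in N (left out, the last holds). Time passes only in rows, so rows that do not move let the fingers close. It gives the time, the measured TCP pose, the force, the opening and the grip force at its end, in the units of the state.
- status.get_state(): the state, without advancing time (a new reading comes with each control period).
- optics.read_camera(name): name is "scene" or "side" or "wrist"; returns a dict with "frame" (480x640x3 uint8, red, green, blue), "depth" (480x640 float32, m along the optical axis (not along the pixel's ray), 0 where there is no reading), "vfov" (degrees; the focal length in pixels is half the picture's height over the tangent of half this angle, whatever the lens; pixels are square), "cx", "cy" (the principal point, pixels), "origin" and "attitude" of the camera in the world. Camera axes: x right, y down, z forward; pixel columns grow to the right and rows downward; lengths in m; the calibration is good to about 2 mm. The wrist camera is an equidistant fisheye: a pixel r from the principal point sees the ray r / f radians off the axis. A picture is of the moment at which its call begins.
- hand_in(): hands the job in; it is judged then, once.
The state is a dict: "clock": time; "joint_pos": joint angles; "qvel": joint speeds; "tau": joint torques, N m; "tcp_pos": TCP position; "orientation": TCP orientation; "wrist_force": force on the tool from outside, world axes, zero at the start; "ft_torque": the same for the moment, N m; "finger_gap": finger opening in m; "grip_force": force on a finger pad.
Only numpy, scipy, OpenCV 4.12 (cv2) and the standard library are available. Lean on these libraries where they do the work, as an engineer would, in place of code of your own. Each camera call takes 0.05 s, during which the arm holds its last target. There are 200 camera calls.

## Task

The four steel forming punches on this jeweller's bench stand beside the wrong dies: move each one to the cork pad next to the die whose cavity has the shape and size of the punch's head, using the empty cork pad without a die to park a punch on the way. Each must end standing upright and wholly on its pad, let go and still. Keep the punches upright and never set one down on the bare bench, and leave the glass jar where it is.

Things in the scene. Friction and masses are not known exactly. Their poses are not given: they have to be found in the camera images.
- punch_big: Loose forming punch, about 0.32 kg, upright: a bright steel cylinder 36 mm in diameter, 38 mm high, and on its top a 20 mm high dark steel head: a wide low round dome, 34 mm across (58 mm high over all). Origin: centre of the flat underside; z up along its axis. At the start it stands centred on the cork pad of a die stand that is not its own.
- punch_small: Loose forming punch, about 0.32 kg, upright: a bright steel cylinder 36 mm in diameter, 38 mm high, and on its top a 20 mm high dark steel head: a slim round-nosed pin, 16 mm across (58 mm high over all). Origin: centre of the flat underside; z up along its axis. At the start it stands centred on the cork pad of a die stand that is not its own.
- punch_square: Loose forming punch, about 0.32 kg, upright: a bright steel cylinder 36 mm in diameter, 38 mm high, and on its top a 20 mm high dark steel head: a square block 24 x 24 mm (58 mm high over all). Origin: centre of the flat underside; z up along its axis. At the start it stands centred on the cork pad of a die stand that is not its own.
- punch_bar: Loose forming punch, about 0.32 kg, upright: a bright steel cylinder 36 mm in diameter, 38 mm high, and on its top a 20 mm high dark steel head: a narrow bar 10 x 34 mm (58 mm high over all). Origin: centre of the flat underside; z up along its axis. At the start it stands centred on the cork pad of a die stand that is not its own.
- die_big: Fixed dark wood stand, 122 x 70 x 12 mm, with a round cork pad (56 mm wide, top 16 mm above the bench) and a steel die 50 x 54 mm (top at 20 mm) with a wide round cavity, 38 mm across: home of the punch with that head. Origin: on the bench under the pad's centre; x points from pad to die, whose centre is 58 mm away; stand spans x = -35 to +87 mm.
- die_small: Fixed dark wood stand, 122 x 70 x 12 mm, with a round cork pad (56 mm wide, top 16 mm above the bench) and a steel die 50 x 54 mm (top at 20 mm) with a small round cavity, 19 mm across: home of the punch with that head. Origin: on the bench under the pad's centre; x points from pad to die, whose centre is 58 mm away; stand spans x = -35 to +87 mm.
- die_square: Fixed dark wood stand, 122 x 70 x 12 mm, with a round cork pad (56 mm wide, top 16 mm above the bench) and a steel die 50 x 54 mm (top at 20 mm) with a square cavity, 27 x 27 mm: home of the punch with that head. Origin: on the bench under the pad's centre; x points from pad to die, whose centre is 58 mm away; stand spans x = -35 to +87 mm.
- die_bar: Fixed dark wood stand, 122 x 70 x 12 mm, with a round cork pad (56 mm wide, top 16 mm above the bench) and a steel die 50 x 54 mm (top at 20 mm) with a narrow slot, 13 x 38 mm: home of the punch with that head. Origin: on the bench under the pad's centre; x points from pad to die, whose centre is 58 mm away; stand spans x = -35 to +87 mm.
- spare: Fixed small dark wooden square, 70 x 70 x 12 mm, with an empty round cork pad (56 mm across, top 16 mm above the bench) and no die: the free parking place. Origin: on the bench surface, under the centre of the pad.
- jar: Loose closed glass jar with a steel lid, 60 mm across, about 75 mm high, standing on the bench near the stands; to be left alone. Origin: centre of its underside.
Things that resemble listed ones, but are neither listed nor needed, are in the scene too. Leave any turquoise look-alike of the punch_small alone.

How it is judged:
By the outcome, as a careful person would: the job done as asked, in the order asked, and still so for the second after the job is handed in, with the robot touching nothing.
It also fails if it takes over 144 s, if anything falls off the work surface, if the arm or the gripper's body presses on something with over 40 N, if the wrist force passes 120 N, or if a joint passes its speed limit or range.

## Working session

There is one attempt and no reset: what is moved stays moved. The work goes in short steps, Python scripts to look and compute and a shell command to move; the robot and the scene stay as the last step left them, time stands still between calls to the robot, and variables do not carry over. Pictures are saved under pics/ and viewed, at most 15 in all, crops included, and the job is handed in when it is done.

```bash
ls; mkdir -p pics
python3 - <<'E'
from workcell import status, optics, env
import cv2,numpy as np
for n in ["scene","side"]:
    d=optics.read_camera(n); cv2.imwrite(f"pics/{n}0.png",d["frame"][:,:,::-1]); np.savez(f"{n}0.npz",**d)
    print(n,d["vfov"],d["cx"],d["cy"],d["origin"],d["attitude"])
s=status.get_state();print(s, env.tip_reach)
E
```

```text
pics
scene 52.937040173377895 318.9605986189432 237.72831211168852 [ 1.17116204 -0.38129511  0.65354698] [-0.38194301  0.78634196  0.43246896 -0.22080864]
side 55.2788545206317 314.9522024254297 238.86616869927877 [0.09112216 0.58816662 0.47390367] [ 0.15618453 -0.28236324  0.8146913  -0.48182516]
{'clock': 0.1, 'joint_pos': array([-1.26162040e+00,  3.13913911e-01,  4.51150814e-02,  1.30361259e+00,
       -2.27684142e-05,  1.43121828e+00]), 'qvel': array([ 1.59756183e-03, -2.73796692e-03,  2.94127510e-03,  5.47214692e-05,
        6.16558633e-04,  7.71935577e-04]), 'tau': array([ 3.21976819e-03, -4.81725883e+01,  2.99243778e+01,  1.26943504e-02,
       -8.41667497e-05,  3.59294802e-06]), 'tcp_pos': array([ 0.24935518, -0.51774792,  0.30311363]), 'orientation': array([-8.03679483e-04,  9.74932596e-01,  2.22498947e-01, -7.97402500e-05]), 'wrist_force': array([-0.42373462, -0.12754425, -0.03388672]), 'ft_torque': array([0.0055578 , 0.01682519, 0.00068903]), 'grip_force': 0.0, 'finger_gap': 0.08577015689232793} 0.0726
```

View pics/scene0.png

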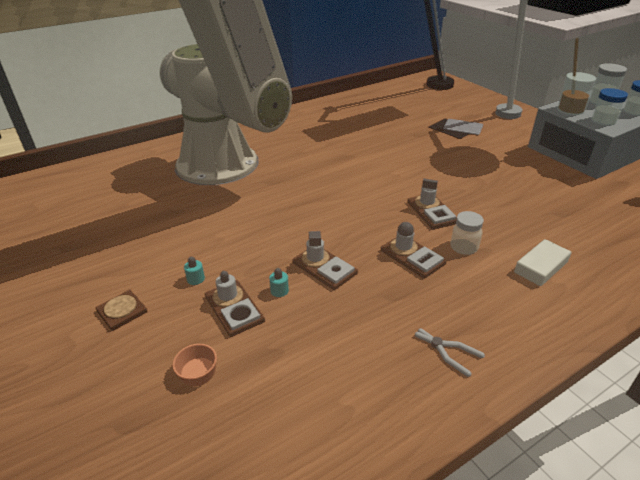

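View pics/side0.png

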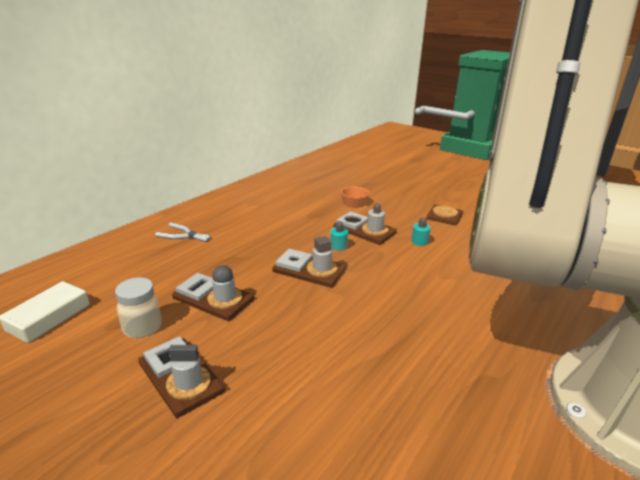

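The scene view shows five stands:
- The wide round die (240,313) holds the pin punch (225,285).
- The small round die (337,268) holds the square-looking punch (315,245).
- The slot die (427,260) holds the dome (405,235).
- The square die (440,213) holds the bar-looking punch (428,190).
- The spare pad is at (121,307).

The jar is at (467,233). There are two turquoise look-alikes, at (194,270) and (279,283). The steel pin at (225,285) is the real punch_small, since the other two are turquoise. I'll confirm this in an enlarged crop.

```bash
cat > h.py <<'E'
import numpy as np, cv2
from scipy.spatial.transform import Rotation as R
def cloud(d):
    f=240/np.tan(np.radians(float(d["vfov"]))/2)
    v,u=np.mgrid[:480,:640]; z=d["depth"]
    p=np.stack([(u-d["cx"])/f*z,(v-d["cy"])/f*z,z],-1)
    q=d["attitude"]
    return p@R.from_quat([q[1],q[2],q[3],q[0]]).as_matrix().T+d["origin"]
E
python3 - <<'E'
import numpy as np,cv2
from h import *
d=np.load("scene0.npz"); e=np.load("side0.npz")
cv2.imwrite("pics/crop0.png",cv2.resize(d["frame"][170:350,80:500,::-1],(798,342),interpolation=cv2.INTER_CUBIC))
for n,dd,pts in (("scene",d,dict(small=(225,285),square=(315,245),dome=(405,238),bar=(428,194),spare=(121,307),jar=(468,232),t1=(194,270),t2=(279,283))),("side",e,dict(small=(376,216),square=(322,258),dome=(224,288),bar=(185,368),spare=(445,213),jar=(139,308),t1=(421,232),t2=(339,236)))):
    c=cloud(dd); fr=dd["frame"].astype(int)
    for k,(u,v) in pts.items():
        p=c[v,u]; w=c[v-50:v+50,max(u-50,0):u+50].reshape(-1,3); z0=.024 if k not in("jar","t1","t2","spare") else .014
        near=np.hypot(*(w[:,:2]-p[:2]).T)<.05
        b=w[near&(w[:,2]>z0)]
        s=b[(b[:,2]>.03)&(b[:,2]<.05)] if z0>.02 else b
        # circle fit
        A=np.c_[2*s[:,:2],np.ones(len(s))];x=np.linalg.lstsq(A,(s[:,:2]**2).sum(1),rcond=None)[0] if len(s)>3 else [0,0,0]
        print(n,k,p.round(3),"N",len(b),len(s),"fit",np.round(x[:2],4),"r",np.round(np.sqrt(max(0,x[2]+x[0]**2+x[1]**2)),4),"ztop",b[:,2].max().round(3) if len(b) else 0, "mean",b[:,:2].mean(0).round(4) if len(b) else 0)
E
```

```text
scene small [ 0.532 -0.196  0.054] N 439 152 fit [ 0.518  -0.1918] r 0.0169 ztop 0.075 mean [ 0.5261 -0.1943]
scene square [0.524 0.    0.056] N 426 131 fit [0.5134 0.0049] r 0.0166 ztop 0.076 mean [5.206e-01 5.000e-04]
scene dome [0.596 0.172 0.048] N 401 130 fit [0.5833 0.1808] r 0.017 ztop 0.075 mean [0.5908 0.1736]
scene bar [0.494 0.326 0.046] N 340 111 fit [0.4833 0.3356] r 0.0156 ztop 0.076 mean [0.4877 0.3313]
scene spare [ 0.44  -0.37   0.014] N 551 551 fit [ 0.4365 -0.3717] r 0.0212 ztop 0.02 mean [ 0.4371 -0.3716]
scene jar [0.659 0.284 0.057] N 994 994 fit [0.6451 0.2971] r 0.0222 ztop 0.078 mean [0.651  0.2899]
scene t1 [ 0.442 -0.225  0.037] N 357 357 fit [ 0.4346 -0.2242] r 0.012 ztop 0.059 mean [ 0.4343 -0.2251]
scene t2 [ 0.563 -0.103  0.036] N 372 372 fit [ 0.5507 -0.0994] r 0.0127 ztop 0.059 mean [ 0.5548 -0.1011]
side small [ 0.51  -0.176  0.051] N 338 145 fit [ 0.5174 -0.1873] r 0.0166 ztop 0.075 mean [ 0.5131 -0.1795]
side square [0.502 0.022 0.045] N 568 184 fit [0.5132 0.0088] r 0.0173 ztop 0.076 mean [0.5075 0.0165]
side dome [0.571 0.194 0.043] N 658 222 fit [0.5835 0.1846] r 0.0168 ztop 0.075 mean [0.5755 0.1912]
side bar [0.469 0.351 0.054] N 1150 337 fit [0.4829 0.3409] r 0.0175 ztop 0.076 mean [0.476  0.3461]
side spare [ 0.428 -0.353  0.017] N 218 218 fit [ 0.4353 -0.3654] r 0.021 ztop 0.019 mean [ 0.4349 -0.3652]
side jar [0.62  0.315 0.052] N 1968 1968 fit [0.637  0.3076] r 0.0223 ztop 0.078 mean [0.6285 0.3124]
side t1 [ 0.419 -0.206  0.032] N 318 318 fit [ 0.4242 -0.2149] r 0.0121 ztop 0.059 mean [ 0.4226 -0.2111]
side t2 [ 0.538 -0.082  0.033] N 322 322 fit [ 0.5446 -0.09  ] r 0.0119 ztop 0.059 mean [ 0.5424 -0.0867]
```

View pics/crop0.png

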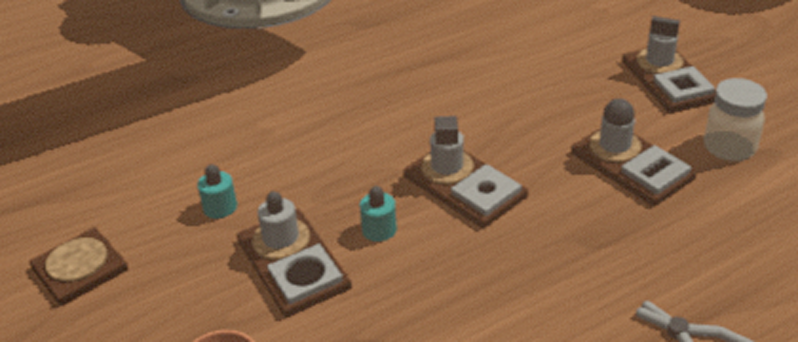

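The crop confirms it. The steel pin (277,222 in the crop) is on the wide round die, and the steel square punch (446,145) is on the small round die. The dome (618,125) is on the slot die and the bar (662,42) on the square die. Both turquoise pins (217,195 and 378,213) stay where they are.

The order is small→spare, dome→die_big, bar→die_bar, square→die_square, small→die_small. I'll turn the tool to a yaw of 50° first.

```bash
cat > go.py <<'E'
import sys,numpy as np
from workcell import status
P=dict(big=(.5177,-.1896),small=(.5133,.0068),bar=(.5834,.1827),square=(.483,.338),spare=(.436,-.3685)) # pads
s=status.get_state(); q=s["orientation"]; p=s["tcp_pos"]
psi=2*np.arctan2(q[2],q[1]); c,n=np.cos(psi),np.sin(psi)
d=np.array(P[sys.argv[1]])-p[:2]; z=float(sys.argv[2])
print("psi",np.degrees(psi).round(2),"units x,y,z:",np.round([(c*d[0]+n*d[1])/.04,(n*d[0]-c*d[1])/.04,(p[2]-z)/.04],3),"t",s["clock"],p.round(4),s["finger_gap"].round(4),s["grip_force"])
E
python3 -m handwheel '{"deltas":[[1,0,0,0,-0.81],[1,0,0,0,-0.81],[1,0,0,0,-0.81],[1,0,0,0,0],[1,0,0,0,0]]}' 50; python3 go.py big 0.2
```

```text
clock: 0.72
tcp_pos: [0.2494, -0.518, 0.3037]
orientation: [-0.0, 0.907, 0.422, 0.0]
wrist_force: [-0.7, 0.3, 0.9]
finger_gap: 0.0855
grip_force: 0.0Traceback (most recent call last):
  File "go.py", line 7, in <module>
    print("psi",np.degrees(psi).round(2),"units x,y,z:",np.round([(c*d[0]+n*d[1])/.04,(n*d[0]-c*d[1])/.04,(p[2]-z)/.04],3),"t",s["clock"],p.round(4),s["finger_gap"].round(4),s["grip_force"])
                                                                                                                                                     ^^^^^^^^^^^^^^^^^^^^^
AttributeError: 'float' object has no attribute 'round'
```

```bash
sed -i 's/s\["finger_gap"\].round(4)/s["finger_gap"]/' go.py; python3 go.py big 0.2
```

```text
psi 49.88 units x,y,z: [10.599 -0.162  2.592] t 0.725 [ 0.2494 -0.518   0.3037] 0.08545649271643883 0.0
```

```bash
python3 -m handwheel '{"deltas":[[1,0.8,0,0.2,0],[1,0.8,0,0.2,0],[1,0.8,0,0.2,0],[1,0.8,0,0.2,0],[1,0.8,0,0.2,0],[1,0.8,0,0.2,0],[1,0.8,0,0.2,0],[1,0.8,0,0.2,0],[1,0.8,0,0.2,0],[1,0.8,0,0.2,0],[1,0.8,0,0.2,0],[1,0.8,0,0.2,0],[1,0.8,-0.1,0.19,0],[1,0.2,-0.06,0,0],[1,0,0,0,0],[1,0,0,0,0]]}'; python3 go.py big 0.098
python3 - <<'E'
from workcell import optics
import cv2
d=optics.read_camera("wrist"); cv2.imwrite("pics/w1.png",d["frame"][:,:,::-1]); print(d["vfov"],d["cx"],d["cy"],d["origin"],d["attitude"])
E
```

```text
clock: 2.72
tcp_pos: [0.5168, -0.19, 0.2007]
orientation: [0.0, 0.907, 0.422, 0.0]
wrist_force: [0.5, 0.1, -1.0]
finger_gap: 0.0855
grip_force: 0.0
psi 49.94 units x,y,z: [0.022 0.011 2.567] t 2.725 [ 0.5168 -0.19    0.2007] 0.08548872125019752 0.0
65.70646984690485 320.3582743087178 243.12002657606803 [ 0.56890036 -0.12860292  0.27069053] [ 0.15000409  0.92737276 -0.33844338 -0.05417215]
```

View pics/w1.png

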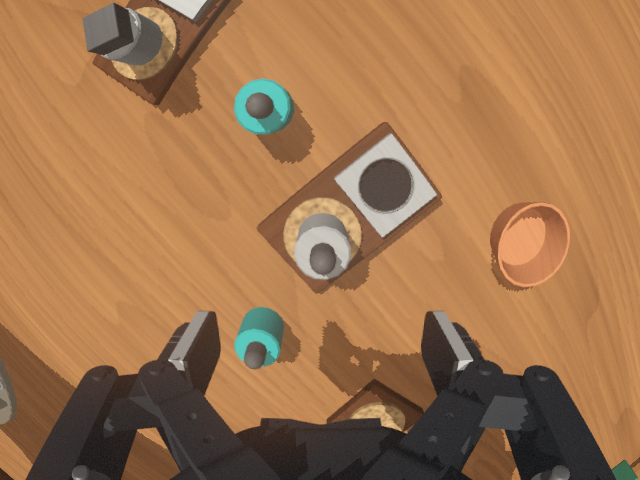

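The wrist view shows the steel pin punch at (322,258), centred between the fingers near column 320. The turquoise pins at (263,105) and (260,335) are clear of the fingers. Descending now to grip.

```bash
python3 -m handwheel '{"deltas":[[1,0.02,0.01,0.5,0],[1,0,0,0.5,0],[1,0,0,0.5,0],[1,0,0,0.5,0],[1,0,0,0.4,0],[1,0,0,0.17,0],[1,0,0,0,0],[1,0,0,0,0],[-1,0,0,0,0],[-1,0,0,0,0],[-1,0,0,0,0],[-1,0,0,0,0],[-1,0,0,0,0],[-1,0,0,0,0],[-1,0,0,0,0],[-1,0,0,0,0]]}' 50; python3 go.py spare 0.19
```

```text
clock: 4.78
tcp_pos: [0.5182, -0.1889, 0.0981]
orientation: [0.001, 0.906, 0.423, 0.0]
wrist_force: [-1.1, 0.6, 5.6]
finger_gap: 0.0343
grip_force: 50.0
psi 50.02 units x,y,z: [-4.76   1.309 -2.297] t 4.775 [ 0.5182 -0.1889  0.0981] 0.03428752728716535 50.036107739433646
```

```bash
python3 -m handwheel '{"deltas":[[-1,0,0,-0.2,0],[-1,0,0,-0.4,0],[-1,0,0,-0.5,0],[-1,0,0,-0.5,0],[-1,0,0,-0.5,0],[-1,0,0,-0.2,0],[-1,0,0,0,0],[-1,0,0,0,0]]}'; python3 go.py spare 0.19
cat > look.py <<'E'
import sys,cv2
from workcell import optics
d=optics.read_camera(sys.argv[1]); cv2.imwrite(sys.argv[2],d["frame"][:,:,::-1])
E
python3 look.py wrist pics/w2.png
```

```text
clock: 5.78
tcp_pos: [0.5174, -0.1886, 0.1888]
orientation: [-0.0, 0.906, 0.423, -0.0]
wrist_force: [0.2, 0.1, -3.0]
finger_gap: 0.0346
grip_force: 50.2
psi 50.01 units x,y,z: [-4.755  1.331 -0.031] t 5.775 [ 0.5174 -0.1886  0.1888] 0.03458800927272118 50.165071038063616
```

View pics/w2.png

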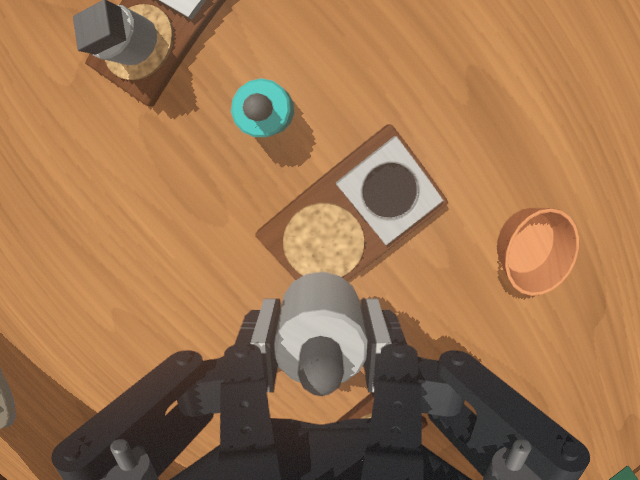

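The wrist view shows the punch held upright and centred, with its head at (321,365). Moving it to the spare pad.

```bash
python3 -m handwheel '{"deltas":[[-1,-0.25,0.05,0,0],[-1,-0.5,0.15,0,0],[-1,-0.5,0.15,0,0],[-1,-0.5,0.15,0,0],[-1,-0.5,0.15,0,0],[-1,-0.5,0.15,0,0],[-1,-0.5,0.15,0,0],[-1,-0.5,0.15,0,0],[-1,-0.5,0.15,0,0],[-1,-0.5,0.13,0,0],[-1,-0.25,0.05,0,0],[-1,-0.25,0.05,0,0],[-1,0,0,0,0],[-1,0,0,0,0]]}'; python3 go.py spare 0.0985; python3 look.py wrist pics/w3.png; python3 look.py side pics/s3.png
```

```text
clock: 7.58
tcp_pos: [0.4284, -0.3873, 0.1895]
orientation: [-0.0, 0.906, 0.423, 0.0]
wrist_force: [-0.8, 0.4, -2.9]
finger_gap: 0.0347
grip_force: 50.2
psi 50.04 units x,y,z: [ 0.481 -0.156  2.276] t 7.575 [ 0.4284 -0.3873  0.1895] 0.03465324439667939 50.16147360904142
```

View pics/w3.png

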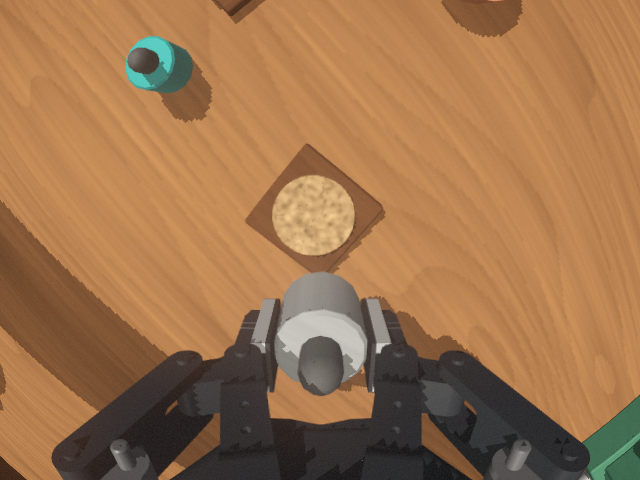

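I typed about half a unit too much in x. The pad now shows at (313,215), and alignment should put it near (323,241), as it was after the lift. I'll correct and check the pixel by code.

```bash
python3 -m handwheel '{"deltas":[[-1,0.24,-0.08,0,0],[-1,0.24,-0.08,0,0],[-1,0,0,0,0],[-1,0,0,0,0],[-1,0,0,0,0]]}'; python3 go.py spare 0.0985
cat > pad.py <<'E'
# cork pad / steel-lit centre in wrist view -> world via fisheye ray onto z=.016
import numpy as np,cv2
from workcell import optics,status
from scipy.spatial.transform import Rotation as R
d=optics.read_camera("wrist"); h=cv2.cvtColor(d["frame"],cv2.COLOR_RGB2HSV)
m=cv2.inRange(h,(13,60,150),(28,150,255)); m=cv2.morphologyEx(m,cv2.MORPH_CLOSE,np.ones((5,5))); m=cv2.morphologyEx(m,cv2.MORPH_OPEN,np.ones((9,9)))
f=240/np.tan(np.radians(d["vfov"])/2); q=d["attitude"]; r=R.from_quat([q[1],q[2],q[3],q[0]])
for c in cv2.findContours(m,cv2.RETR_EXTERNAL,cv2.CHAIN_APPROX_NONE)[0]:
    if cv2.contourArea(c)<1500: continue
    (u,v),ax,_=cv2.fitEllipse(c)
    x,y=u-d["cx"],v-d["cy"]; rr=np.hypot(x,y); t=rr/f
    ray=r.apply([x/rr*np.sin(t),y/rr*np.sin(t),np.cos(t)]); k=(.016-d["origin"][2])/ray[2]
    print("pad px",round(u),round(v),"axes",np.round(ax),"world",(d["origin"]+k*ray).round(4)[:2])
E
python3 pad.py
```

```text
clock: 8.3
tcp_pos: [0.4357, -0.3691, 0.1896]
orientation: [0.0, 0.906, 0.423, -0.0]
wrist_force: [0.3, 0.7, -3.3]
finger_gap: 0.0341
grip_force: 50.2
psi 50.01 units x,y,z: [ 0.015 -0.004  2.277] t 8.3 [ 0.4357 -0.3691  0.1896] 0.034149586748586175 50.165679599158466
pad px 316 401 axes [ 46. 115.] world [ 0.3409 -0.4772]
pad px 35 415 axes [ 84. 134.] world [ 0.0254 -0.3142]
pad px 365 173 axes [396. 785.] world [ 0.4899 -0.3512]
```

```bash
python3 - <<'E'
import cv2,numpy as np
h=cv2.cvtColor(cv2.imread("pics/w3.png"),cv2.COLOR_BGR2HSV)
for n,(u,v) in dict(pad=(313,215),wood=(450,250),wood2=(200,300),stand=(262,215)).items(): 
    a=h[v-8:v+8,u-8:u+8].reshape(-1,3); print(n,np.percentile(a,[5,50,95],axis=0).round().tolist())
E
sed -i 's/(13,60,150),(28,150,255)/(15,60,110),(28,160,255)/' pad.py; python3 pad.py
```

```text
pad [[17.0, 105.0, 196.0], [17.0, 111.0, 212.0], [18.0, 116.0, 231.0]]
wood [[14.0, 141.0, 181.0], [14.0, 144.0, 186.0], [15.0, 148.0, 189.0]]
wood2 [[14.0, 140.0, 176.0], [14.0, 144.0, 186.0], [15.0, 148.0, 199.0]]
stand [[12.0, 142.0, 137.0], [12.0, 146.0, 141.0], [13.0, 151.0, 144.0]]
pad px 575 321 axes [32. 95.] world [ 0.5662 -0.5771]
pad px 322 239 axes [74. 81.] world [ 0.4385 -0.3681]
pad px 186 197 axes [145. 239.] world [ 0.3861 -0.2834]
pad px 356 104 axes [ 56. 150.] world [ 0.5138 -0.3121]
```

The pad is at (322,239), which matches the reference. Descending and releasing.

```bash
sed -i 's/(15,60,110),(28,160,255)/(16,60,110),(28,125,255)/' pad.py; python3 -m handwheel '{"deltas":[[-1,0,0,0.3,0],[-1,0,0,0.5,0],[-1,0,0,0.5,0],[-1,0,0,0.5,0],[-1,0,0,0.25,0],[-1,0,0,0.1,0],[-1,0,0,0.1,0],[-1,0,0,0,0],[-1,0,0,0,0],[-1,0,0,0,0]]}'; python3 go.py spare 0.0981
```

```text
clock: 9.65
tcp_pos: [0.4359, -0.3691, 0.1]
orientation: [0.0, 0.906, 0.423, 0.0]
wrist_force: [-0.8, 0.7, -3.8]
finger_gap: 0.0343
grip_force: 50.2
psi 50.02 units x,y,z: [ 0.013 -0.008  0.047] t 9.65 [ 0.4359 -0.3691  0.1   ] 0.03432180392115176 50.1870547584258
```

```bash
python3 -m handwheel '{"deltas":[[-1,0,0,0.04,0],[-1,0,0,0.02,0],[-1,0,0,0,0],[-1,0,0,0,0],[-0.5,0,0,0,0],[0,0,0,0,0],[0.5,0,0,0,0],[1,0,0,0,0],[1,0,0,0,0],[1,0,0,0,0],[1,0,0,0,0],[1,0,0,0,0],[1,0,0,-0.3,0],[1,0,0,-0.6,0],[1,0,0,-0.6,0],[1,0,0,-0.6,0],[1,0,0,-0.4,0],[1,0,0,0,0],[1,0,0,0,0]]}'; python3 go.py bar 0.19; python3 look.py wrist pics/w4.png
```

```text
clock: 12.02
tcp_pos: [0.4354, -0.3686, 0.1964]
orientation: [-0.0, 0.906, 0.423, -0.0]
wrist_force: [0.5, 0.7, -0.0]
finger_gap: 0.0855
grip_force: 0.0
psi 50.01 units x,y,z: [12.937 -6.023  0.161] t 12.025 [ 0.4354 -0.3686  0.1964] 0.08545524667503179 0.0
```

View pics/w4.png

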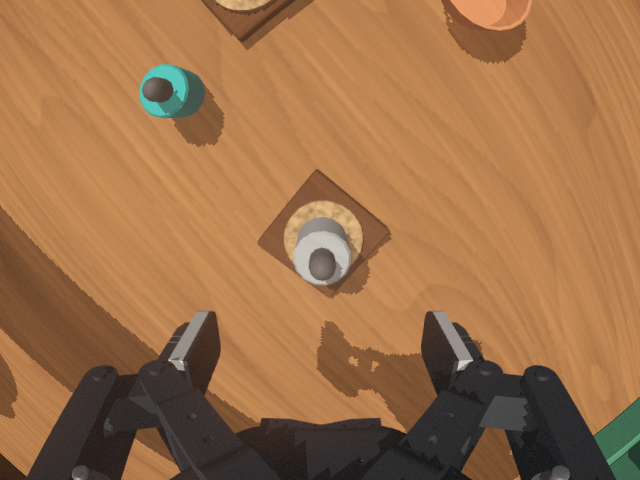

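The pin punch stands upright and centred on the spare pad at (323,250). Next, the dome on the slot die.

```bash
python3 -m handwheel '{"deltas":[[1,0.86,-0.4,0,0],[1,0.86,-0.4,0,0],[1,0.86,-0.4,0,0],[1,0.86,-0.4,0,0],[1,0.86,-0.4,0,0],[1,0.86,-0.4,0,0],[1,0.86,-0.4,0,0],[1,0.86,-0.4,0,0],[1,0.86,-0.4,0,0],[1,0.86,-0.4,0,0],[1,0.86,-0.4,0,0],[1,0.86,-0.4,0,0],[1,0.86,-0.4,0,0],[1,0.86,-0.4,0,0],[1,0.86,-0.4,0,0],[1,0.04,-0.02,0,0],[1,0,0,0,0],[1,0,0,0,0]]}'; python3 go.py bar 0.098; python3 look.py wrist pics/w5.png
```

```text
clock: 14.32
tcp_pos: [0.5834, 0.1814, 0.1967]
orientation: [0.0, 0.907, 0.422, -0.001]
wrist_force: [-0.2, -0.3, -0.4]
finger_gap: 0.0853
grip_force: 0.0
psi 49.94 units x,y,z: [ 0.024 -0.022  2.466] t 14.325 [0.5834 0.1814 0.1967] 0.08529808822410266 0.0
```

View pics/w5.png

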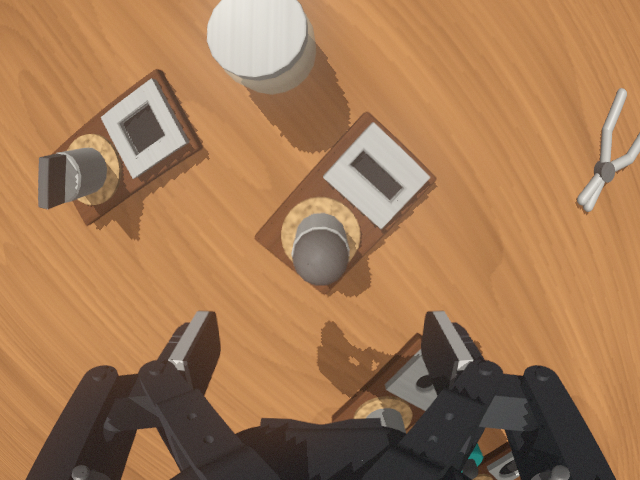

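The wrist view shows the dome punch at (320,250), centred between the fingers. The jar at (258,40) is well ahead. Gripping.

```bash
python3 -m handwheel '{"deltas":[[1,0.02,-0.02,0.4,0],[1,0,0,0.5,0],[1,0,0,0.5,0],[1,0,0,0.5,0],[1,0,0,0.4,0],[1,0,0,0.16,0],[1,0,0,0,0],[1,0,0,0,0],[-1,0,0,0,0],[-1,0,0,0,0],[-1,0,0,0,0],[-1,0,0,0,0],[-1,0,0,0,0],[-1,0,0,0,0],[-1,0,0,0,0],[-1,0,0,0,0]]}' 50; python3 go.py bar 0.19;  python3 -m handwheel '{"deltas":[[-1,0,0,-0.2,0],[-1,0,0,-0.4,0],[-1,0,0,-0.5,0],[-1,0,0,-0.5,0],[-1,0,0,-0.5,0],[-1,0,0,-0.2,0],[-1,0,0,0,0],[-1,0,0,0,0]]}'; python3 go.py big 0.19;python3 pad.py
```

```text
clock: 16.38
tcp_pos: [0.5842, 0.1835, 0.0994]
orientation: [0.0, 0.906, 0.423, 0.001]
wrist_force: [-0.8, -2.4, 5.9]
finger_gap: 0.0346
grip_force: 50.5
psi 50.01 units x,y,z: [-0.028 -0.004 -2.266] t 16.375 [0.5842 0.1835 0.0994] 0.03457326122627459 50.47020220197737
clock: 17.38
tcp_pos: [0.5832, 0.1835, 0.1897]
orientation: [-0.0, 0.906, 0.423, -0.001]
wrist_force: [-1.0, -0.2, -4.3]
finger_gap: 0.0348
grip_force: 50.4
psi 50.02 units x,y,z: [-8.198e+00  4.739e+00 -7.000e-03] t 17.375 [0.5832 0.1835 0.1897] 0.03476863338184311 50.37087315693498
pad px 323 238 axes [72. 81.] world [0.5866 0.1848]
```

```bash
python3 -m handwheel '{"deltas":[[-1,-0.5,0.29,0,0],[-1,-0.5,0.29,0,0],[-1,-0.5,0.29,0,0],[-1,-0.5,0.29,0,0],[-1,-0.5,0.29,0,0],[-1,-0.5,0.29,0,0],[-1,-0.5,0.29,0,0],[-1,-0.5,0.29,0,0],[-1,-0.5,0.29,0,0],[-1,-0.5,0.29,0,0],[-1,-0.5,0.29,0,0],[-1,-0.5,0.29,0,0],[-1,-0.5,0.29,0,0],[-1,-0.5,0.29,0,0],[-1,-0.5,0.29,0,0],[-1,-0.5,0.29,0,0],[-1,-0.2,0.1,0,0],[-1,0,0,0,0],[-1,0,0,0,0]]}'; python3 go.py big 0.099;python3 pad.py
```

```text
clock: 19.8
tcp_pos: [0.518, -0.1891, 0.1907]
orientation: [-0.0, 0.906, 0.423, -0.0]
wrist_force: [0.9, -0.3, -4.8]
finger_gap: 0.0345
grip_force: 50.4
psi 50.03 units x,y,z: [-0.014  0.003  2.291] t 19.8 [ 0.518  -0.1891  0.1907] 0.0344522179004909 50.41522292420268
pad px 322 239 axes [71. 81.] world [ 0.5208 -0.188 ]
pad px 139 43 axes [55. 73.] world [0.5157 0.0041]
```

```bash
python3 -m handwheel '{"deltas":[[-1,0,0,0.3,0],[-1,0,0,0.5,0],[-1,0,0,0.5,0],[-1,0,0,0.5,0],[-1,0,0,0.25,0],[-1,0,0,0.1,0],[-1,0,0,0.08,0],[-1,0,0,0.03,0],[-1,0,0,0,0],[-1,0,0,0,0]]}'; python3 go.py big 0.099
```

```text
clock: 21.1
tcp_pos: [0.5184, -0.1897, 0.1007]
orientation: [0.0, 0.906, 0.423, 0.0]
wrist_force: [-0.4, 0.3, -4.5]
finger_gap: 0.0344
grip_force: 50.4
psi 50.01 units x,y,z: [-0.009 -0.016  0.043] t 21.1 [ 0.5184 -0.1897  0.1007] 0.03436974641634517 50.40143363177776
```

```bash
python3 -m handwheel '{"deltas":[[-1,0,0,0.03,0],[-1,0,0,0.02,0],[-1,0,0,0,0],[-1,0,0,0,0],[-0.5,0,0,0,0],[0,0,0,0,0],[0.5,0,0,0,0],[1,0,0,0,0],[1,0,0,0,0],[1,0,0,0,0],[1,0,0,0,0],[1,0,0,0,0],[1,0,0,-0.3,0],[1,0,0,-0.6,0],[1,0,0,-0.6,0],[1,0,0,-0.6,0],[1,0,0,-0.3,0],[1,0,0,0,0],[1,0,0,0,0]]}'; python3 go.py square 0.196; python3 look.py wrist pics/w6.png
```

```text
clock: 23.48
tcp_pos: [0.5178, -0.1894, 0.1935]
orientation: [-0.0, 0.906, 0.423, -0.0]
wrist_force: [-1.0, 0.2, -0.2]
finger_gap: 0.0854
grip_force: 0.0
psi 50.01 units x,y,z: [ 9.543 -9.139 -0.062] t 23.475 [ 0.5178 -0.1894  0.1935] 0.08537876176934678 0.0
```

View pics/w6.png

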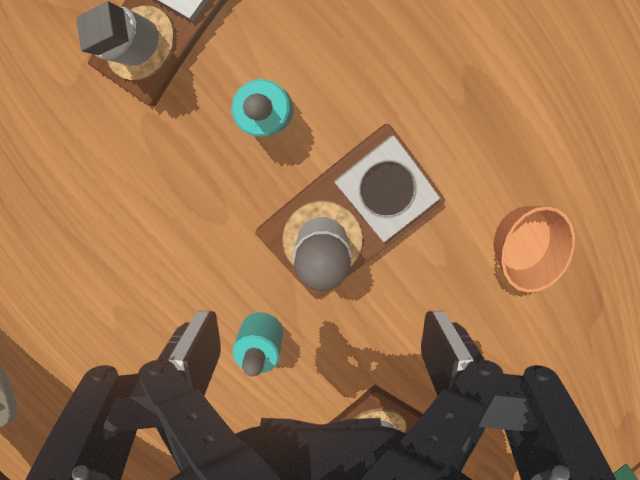

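The dome stands upright and centred on the wide round die's pad at (322,250). Next, the bar punch.

```bash
python3 -m handwheel '{"deltas":[[1,0.59,-0.57,0,0],[1,0.59,-0.57,0,0],[1,0.59,-0.57,0,0],[1,0.59,-0.57,0,0],[1,0.59,-0.57,0,0],[1,0.59,-0.57,0,0],[1,0.59,-0.57,0,0],[1,0.59,-0.57,0,0],[1,0.59,-0.57,0,0],[1,0.59,-0.57,0,0],[1,0.59,-0.57,0,0],[1,0.59,-0.57,0,0],[1,0.59,-0.57,0,0],[1,0.59,-0.57,0,0],[1,0.59,-0.57,0,0],[1,0.59,-0.57,0,0],[1,0.1,-0.02,0,0],[1,0,0,0,0],[1,0,0,0,0]]}'; python3 go.py square 0.098; python3 look.py wrist pics/w7.png
```

```text
clock: 25.9
tcp_pos: [0.4833, 0.3367, 0.1939]
orientation: [0.0, 0.906, 0.422, -0.001]
wrist_force: [-0.5, 0.2, 0.3]
finger_gap: 0.0854
grip_force: 0.0
psi 49.95 units x,y,z: [ 0.02  -0.026  2.396] t 25.9 [0.4833 0.3367 0.1939] 0.08542423508108662 0.0
```

View pics/w7.png

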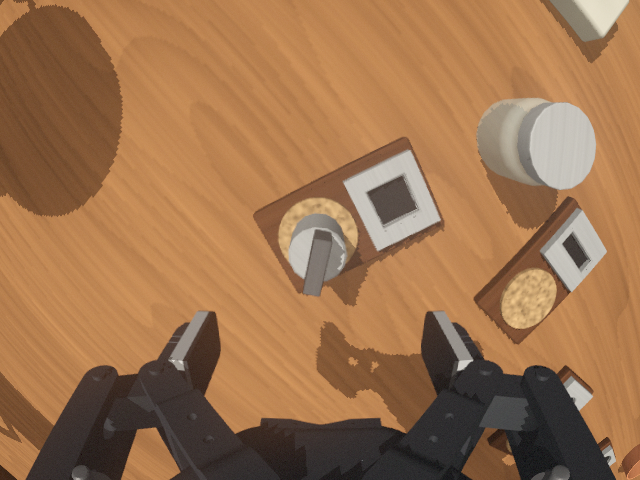

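The bar punch's body is at (318,250), about 3 mm to the tool's -y side. I'll shift by that much, update the pad position, and grip.

```bash
sed -i 's/square=(.483,.338)/square=(.481,.340)/' go.py; python3 -m handwheel '{"deltas":[[1,0.02,-0.1,0.4,0],[1,0,0,0.5,0],[1,0,0,0.5,0],[1,0,0,0.5,0],[1,0,0,0.35,0],[1,0,0,0.14,0],[1,0,0,0,0],[1,0,0,0,0],[-1,0,0,0,0],[-1,0,0,0,0],[-1,0,0,0,0],[-1,0,0,0,0],[-1,0,0,0,0],[-1,0,0,0,0],[-1,0,0,0,0],[-1,0,0,0,0]]}' 50; python3 go.py square 0.19;  python3 -m handwheel '{"deltas":[[-1,0,0,-0.2,0],[-1,0,0,-0.4,0],[-1,0,0,-0.5,0],[-1,0,0,-0.5,0],[-1,0,0,-0.5,0],[-1,0,0,-0.2,0],[-1,0,0,0,0],[-1,0,0,0,0]]}'; python3 go.py bar 0.19;python3 pad.py
```

```text
clock: 27.95
tcp_pos: [0.4815, 0.341, 0.0994]
orientation: [0.0, 0.906, 0.423, 0.001]
wrist_force: [0.8, -2.3, 5.3]
finger_gap: 0.0343
grip_force: 50.6
psi 50.0 units x,y,z: [-0.026  0.007 -2.266] t 27.95 [0.4815 0.341  0.0994] 0.034261275737444814 50.644808606134575
clock: 28.95
tcp_pos: [0.4803, 0.3407, 0.1898]
orientation: [0.0, 0.906, 0.423, -0.001]
wrist_force: [0.0, -0.4, -3.3]
finger_gap: 0.0344
grip_force: 50.1
psi 50.02 units x,y,z: [-1.370e+00  4.514e+00 -4.000e-03] t 28.95 [0.4803 0.3407 0.1898] 0.03443701736224226 50.144046916911975
pad px 534 301 axes [48. 65.] world [0.5845 0.1857]
pad px 325 237 axes [72. 81.] world [0.4852 0.3414]
```

```bash
python3 -m handwheel '{"deltas":[[-1,-0.15,0.5,0,0],[-1,-0.15,0.5,0,0],[-1,-0.15,0.5,0,0],[-1,-0.15,0.5,0,0],[-1,-0.15,0.5,0,0],[-1,-0.15,0.5,0,0],[-1,-0.15,0.5,0,0],[-1,-0.15,0.5,0,0],[-1,-0.15,0.5,0,0],[-1,-0.02,0.01,0,0],[-1,0,0,0,0],[-1,0,0,0,0]]}'; python3 go.py bar 0.101;python3 pad.py
```

```text
clock: 30.5
tcp_pos: [0.5834, 0.1835, 0.1906]
orientation: [-0.0, 0.906, 0.423, -0.0]
wrist_force: [0.4, 1.0, -3.6]
finger_gap: 0.0345
grip_force: 50.3
psi 50.06 units x,y,z: [-0.015  0.013  2.241] t 30.5 [0.5834 0.1835 0.1906] 0.03451773309637568 50.31852027423611
pad px 322 238 axes [71. 81.] world [0.5867 0.1849]
pad px 89 172 axes [56. 72.] world [0.4854 0.3388]
```

```bash
python3 -m handwheel '{"deltas":[[-1,0,0,0.3,0],[-1,0,0,0.5,0],[-1,0,0,0.5,0],[-1,0,0,0.5,0],[-1,0,0,0.25,0],[-1,0,0,0.1,0],[-1,0,0,0.08,0],[-1,0,0,0.01,0],[-1,0,0,0,0],[-1,0,0,0,0]]}'; python3 go.py bar 0.099
```

```text
clock: 31.8
tcp_pos: [0.584, 0.183, 0.1015]
orientation: [0.0, 0.906, 0.423, 0.0]
wrist_force: [-0.2, -0.4, -3.4]
finger_gap: 0.0343
grip_force: 50.3
psi 50.01 units x,y,z: [-0.017 -0.007  0.063] t 31.8 [0.584  0.183  0.1015] 0.03425238673025879 50.32799221271489
```

```bash
python3 -m handwheel '{"deltas":[[-1,0,0,0.03,0],[-1,0,0,0.03,0],[-1,0,0,0,0],[-1,0,0,0,0],[-0.5,0,0,0,0],[0,0,0,0,0],[0.5,0,0,0,0],[1,0,0,0,0],[1,0,0,0,0],[1,0,0,0,0],[1,0,0,0,0],[1,0,0,0,0],[1,0,0,-0.3,0],[1,0,0,-0.6,0],[1,0,0,-0.6,0],[1,0,0,-0.6,0],[1,0,0,-0.3,0],[1,0,0,0,0],[1,0,0,0,0]]}'; python3 go.py small 0.196; python3 look.py wrist pics/w8.png
```

```text
clock: 34.17
tcp_pos: [0.5833, 0.1829, 0.1938]
orientation: [-0.0, 0.906, 0.423, -0.001]
wrist_force: [0.7, 0.3, 0.0]
finger_gap: 0.0854
grip_force: 0.0
psi 50.01 units x,y,z: [-4.498  1.489 -0.055] t 34.175 [0.5833 0.1829 0.1938] 0.08544888336571982 0.0
```

View pics/w8.png

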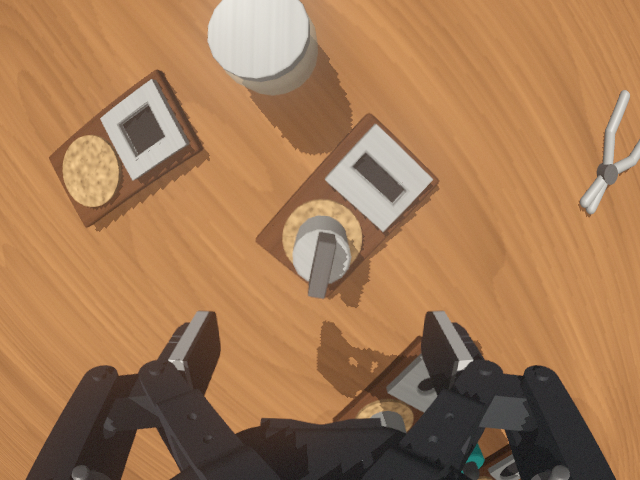

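The bar punch stands upright on the slot die's pad at (322,250). Next, the square punch.

```bash
python3 -m handwheel '{"deltas":[[1,-0.5,0.165,0,0],[1,-0.5,0.165,0,0],[1,-0.5,0.165,0,0],[1,-0.5,0.165,0,0],[1,-0.5,0.165,0,0],[1,-0.5,0.165,0,0],[1,-0.5,0.165,0,0],[1,-0.5,0.165,0,0],[1,-0.5,0.165,0,0],[1,0,0,0,0],[1,0,0,0,0]]}'; python3 go.py small 0.098; python3 look.py wrist pics/w9.png
```

```text
clock: 35.6
tcp_pos: [0.5137, 0.0068, 0.1948]
orientation: [0.0, 0.906, 0.423, 0.0]
wrist_force: [-0.2, 0.0, 0.3]
finger_gap: 0.0857
grip_force: 0.0
psi 49.99 units x,y,z: [-0.006 -0.008  2.421] t 35.6 [0.5137 0.0068 0.1948] 0.08571234065922631 0.0
```

View pics/w9.png

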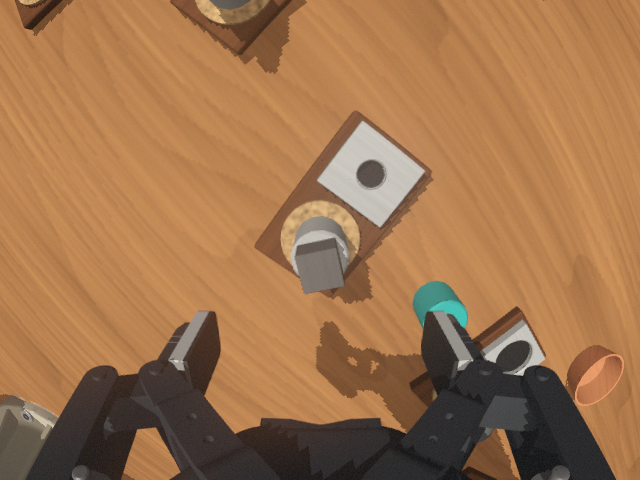

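The square punch's body is at (320,250), centred. The turquoise one at (440,305) is clear of the right finger by about 2 cm or more. Gripping.

```bash
python3 -m handwheel '{"deltas":[[1,0,-0.03,0.4,0],[1,0,0,0.5,0],[1,0,0,0.5,0],[1,0,0,0.5,0],[1,0,0,0.35,0],[1,0,0,0.16,0],[1,0,0,0,0],[1,0,0,0,0],[-1,0,0,0,0],[-1,0,0,0,0],[-1,0,0,0,0],[-1,0,0,0,0],[-1,0,0,0,0],[-1,0,0,0,0],[-1,0,0,0,0],[-1,0,0,0,0]]}' 50; python3 go.py small 0.19;  python3 -m handwheel '{"deltas":[[-1,0,0,-0.2,0],[-1,0,0,-0.4,0],[-1,0,0,-0.5,0],[-1,0,0,-0.5,0],[-1,0,0,-0.5,0],[-1,0,0,-0.2,0],[-1,0,0,0,0],[-1,0,0,0,0]]}'; python3 go.py square 0.19;python3 pad.py
```

```text
clock: 37.65
tcp_pos: [0.5131, 0.0075, 0.0989]
orientation: [0.0, 0.906, 0.423, 0.0]
wrist_force: [-0.8, -0.7, 5.6]
finger_gap: 0.0342
grip_force: 50.1
psi 50.01 units x,y,z: [-0.009  0.016 -2.279] t 37.65 [0.5131 0.0075 0.0989] 0.03424307073031952 50.05684207774266
clock: 38.65
tcp_pos: [0.5121, 0.0078, 0.1893]
orientation: [-0.0, 0.906, 0.423, -0.001]
wrist_force: [-0.1, 0.9, -2.3]
finger_gap: 0.0345
grip_force: 50.3
psi 50.01 units x,y,z: [ 5.864 -5.933 -0.017] t 38.65 [0.5121 0.0078 0.1893] 0.03446074677528029 50.29901389802944
pad px 323 238 axes [72. 81.] world [0.5158 0.0091]
```

```bash
python3 -m handwheel '{"deltas":[[-1,0.485,-0.49,0,0],[-1,0.485,-0.49,0,0],[-1,0.485,-0.49,0,0],[-1,0.485,-0.49,0,0],[-1,0.485,-0.49,0,0],[-1,0.485,-0.49,0,0],[-1,0.485,-0.49,0,0],[-1,0.485,-0.49,0,0],[-1,0.485,-0.49,0,0],[-1,0.485,-0.49,0,0],[-1,0.485,-0.49,0,0],[-1,0.485,-0.49,0,0],[-1,0.04,-0.05,0,0],[-1,0,0,0,0],[-1,0,0,0,0]]}'; python3 go.py square 0.101;python3 pad.py
```

```text
clock: 40.58
tcp_pos: [0.4815, 0.3388, 0.1899]
orientation: [0.0, 0.906, 0.422, -0.0]
wrist_force: [-0.6, 0.1, -3.2]
finger_gap: 0.0343
grip_force: 50.4
psi 49.96 units x,y,z: [ 0.014 -0.029  2.222] t 40.575 [0.4815 0.3388 0.1899] 0.03425430551264613 50.4047604848688
pad px 321 237 axes [73. 81.] world [0.4852 0.3413]
```

```bash
python3 -m handwheel '{"deltas":[[-1,0,0,0.3,0],[-1,0,0,0.5,0],[-1,0,0,0.5,0],[-1,0,0,0.5,0],[-1,0,0,0.25,0],[-1,0,0,0.1,0],[-1,0,0,0.07,0],[-1,0,0,0,0],[-1,0,0,0,0],[-1,0,0,0,0]]}'; python3 go.py square 0.099
```

```text
clock: 41.88
tcp_pos: [0.4818, 0.3399, 0.1019]
orientation: [0.0, 0.906, 0.423, 0.0]
wrist_force: [0.0, 0.2, -2.9]
finger_gap: 0.0342
grip_force: 50.4
psi 50.02 units x,y,z: [-0.009 -0.017  0.072] t 41.875 [0.4818 0.3399 0.1019] 0.03423734952500878 50.39981085972386
```

```bash
python3 -m handwheel '{"deltas":[[-1,0,0,0.04,0],[-1,0,0,0.035,0],[-1,0,0,0,0],[-1,0,0,0,0],[-0.5,0,0,0,0],[0,0,0,0,0],[0.5,0,0,0,0],[1,0,0,0,0],[1,0,0,0,0],[1,0,0,0,0],[1,0,0,0,0],[1,0,0,0,0],[1,0,0,-0.3,0],[1,0,0,-0.6,0],[1,0,0,-0.6,0],[1,0,0,-0.6,0],[1,0,0,-0.3,0],[1,0,0,0,0],[1,0,0,0,0]]}'; python3 go.py spare 0.196; python3 look.py wrist pics/w10.png
```

```text
clock: 44.25
tcp_pos: [0.4812, 0.3395, 0.1936]
orientation: [0.0, 0.906, 0.423, -0.001]
wrist_force: [0.4, -0.6, 0.1]
finger_gap: 0.0855
grip_force: 0.0
psi 50.01 units x,y,z: [-14.286  10.508  -0.06 ] t 44.25 [0.4812 0.3395 0.1936] 0.08547956737921511 0.0
```

View pics/w10.png

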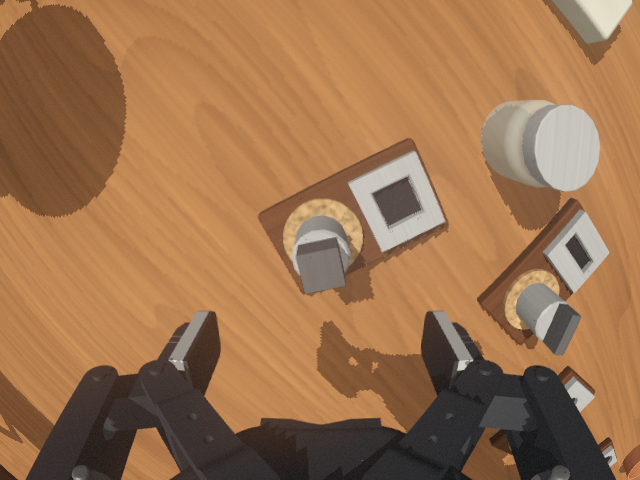

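The square punch stands upright on the square die's pad at (321,250). Returning to the spare pad for the pin punch.

```bash
python3 -m handwheel '{"deltas":[[1,-0.75,0.55,0,0],[1,-0.75,0.55,0,0],[1,-0.75,0.55,0,0],[1,-0.75,0.55,0,0],[1,-0.75,0.55,0,0],[1,-0.75,0.55,0,0],[1,-0.75,0.55,0,0],[1,-0.75,0.55,0,0],[1,-0.75,0.55,0,0],[1,-0.75,0.55,0,0],[1,-0.75,0.55,0,0],[1,-0.75,0.55,0,0],[1,-0.75,0.55,0,0],[1,-0.75,0.55,0,0],[1,-0.75,0.55,0,0],[1,-0.75,0.55,0,0],[1,-0.75,0.55,0,0],[1,-0.75,0.55,0,0],[1,-0.75,0.55,0,0],[1,-0.04,0.06,0,0]]}'; python3 -m handwheel '{"deltas":[[1,0,0,0,0],[1,0,0,0,0]]}'>/dev/null; python3 go.py spare 0.098
```

```text
clock: 46.8
tcp_pos: [0.4358, -0.3705, 0.1933]
orientation: [-0.0, 0.907, 0.421, -0.0]
wrist_force: [-0.7, -0.1, 0.6]
finger_gap: 0.0857
grip_force: 0.0
psi 50.08 units x,y,z: [-0.031  0.017  2.402] t 47.05 [ 0.4363 -0.3671  0.1941] 0.08546838238344769 0.0
```

Within about 1 mm of where the punch was set down. Gripping.

```bash
python3 -m handwheel '{"deltas":[[1,-0.03,0.02,0.4,0],[1,0,0,0.5,0],[1,0,0,0.5,0],[1,0,0,0.5,0],[1,0,0,0.35,0],[1,0,0,0.15,0],[1,0,0,0,0],[1,0,0,0,0],[-1,0,0,0,0],[-1,0,0,0,0],[-1,0,0,0,0],[-1,0,0,0,0],[-1,0,0,0,0],[-1,0,0,0,0],[-1,0,0,0,0],[-1,0,0,0,0]]}' 50; python3 go.py spare 0.19;  python3 -m handwheel '{"deltas":[[-1,0,0,-0.2,0],[-1,0,0,-0.4,0],[-1,0,0,-0.5,0],[-1,0,0,-0.5,0],[-1,0,0,-0.5,0],[-1,0,0,-0.2,0],[-1,0,0,0,0],[-1,0,0,0,0]]}'; python3 go.py small 0.19;python3 pad.py
```

```text
clock: 49.05
tcp_pos: [0.4362, -0.3699, 0.0991]
orientation: [0.0, 0.906, 0.423, 0.0]
wrist_force: [-1.4, 0.8, 5.3]
finger_gap: 0.0347
grip_force: 50.0
psi 50.01 units x,y,z: [ 0.024 -0.027 -2.273] t 49.05 [ 0.4362 -0.3699  0.0991] 0.034652634784543265 50.00685837585479
clock: 50.05
tcp_pos: [0.4359, -0.3695, 0.1897]
orientation: [-0.001, 0.906, 0.423, -0.0]
wrist_force: [-0.4, 0.5, -1.5]
finger_gap: 0.0343
grip_force: 50.2
psi 50.01 units x,y,z: [ 8.451e+00 -4.562e+00 -6.000e-03] t 50.05 [ 0.4359 -0.3695  0.1897] 0.034318719103776124 50.177157749421895
pad px 322 239 axes [72. 81.] world [ 0.4387 -0.3679]
```

```bash
python3 -m handwheel '{"deltas":[[-1,0.495,-0.268,0,0],[-1,0.495,-0.268,0,0],[-1,0.495,-0.268,0,0],[-1,0.495,-0.268,0,0],[-1,0.495,-0.268,0,0],[-1,0.495,-0.268,0,0],[-1,0.495,-0.268,0,0],[-1,0.495,-0.268,0,0],[-1,0.495,-0.268,0,0],[-1,0.495,-0.268,0,0],[-1,0.495,-0.268,0,0],[-1,0.495,-0.268,0,0],[-1,0.495,-0.268,0,0],[-1,0.495,-0.268,0,0],[-1,0.495,-0.268,0,0],[-1,0.495,-0.268,0,0],[-1,0.495,-0.268,0,0],[-1,0.03,0,0,0],[-1,0,0,0,0],[-1,0,0,0,0]]}'; python3 go.py small 0.101;python3 pad.py
```

```text
clock: 52.6
tcp_pos: [0.5135, 0.0058, 0.1905]
orientation: [0.0, 0.906, 0.422, -0.0]
wrist_force: [0.2, -1.1, -3.9]
finger_gap: 0.0346
grip_force: 50.2
psi 49.98 units x,y,z: [ 0.017 -0.02   2.238] t 52.6 [0.5135 0.0058 0.1905] 0.03460963985270983 50.248664491809905
pad px 319 237 axes [73. 81.] world [0.5155 0.0087]
```

```bash
python3 -m handwheel '{"deltas":[[-1,0.01,-0.04,0.3,0],[-1,0,0,0.5,0],[-1,0,0,0.5,0],[-1,0,0,0.5,0],[-1,0,0,0.25,0],[-1,0,0,0.1,0],[-1,0,0,0.07,0],[-1,0,0,0,0],[-1,0,0,0,0],[-1,0,0,0,0]]}'; python3 go.py small 0.099
```

```text
clock: 53.9
tcp_pos: [0.5129, 0.0074, 0.1021]
orientation: [0.0, 0.906, 0.423, 0.0]
wrist_force: [-0.0, 0.2, -3.0]
finger_gap: 0.0345
grip_force: 50.3
psi 50.01 units x,y,z: [-0.006  0.017  0.077] t 53.9 [0.5129 0.0074 0.1021] 0.034506235931899984 50.25049943709746
```

```bash
python3 -m handwheel '{"deltas":[[-1,0,0,0.04,0],[-1,0,0,0.04,0],[-1,0,0,0,0],[-1,0,0,0,0],[-0.5,0,0,0,0],[0,0,0,0,0],[0.5,0,0,0,0],[1,0,0,0,0],[1,0,0,0,0],[1,0,0,0,0],[1,0,0,0,0],[1,0,0,0,0],[1,0,0,-0.3,0],[1,0,0,-0.6,0],[1,0,0,-0.6,0],[1,0,0,-0.6,0],[1,0,0,-0.6,0],[1,-0.8,0,-0.6,0],[1,-0.8,0,-0.6,0],[1,-0.8,0,-0.6,0]]}'; python3 -m handwheel '{"deltas":[[1,0,0,0,0],[1,0,0,0,0],[1,0,0,0,0],[1,0,0,0,0]]}'
python3 - <<'E'
from workcell import optics
import cv2
d=optics.read_camera("scene"); cv2.imwrite("pics/fin.png",cv2.resize(d["frame"][150:370,80:500,::-1],(798,418),interpolation=cv2.INTER_CUBIC))
E
python3 look.py wrist pics/w11.png
```

```text
clock: 56.4
tcp_pos: [0.4503, -0.0666, 0.2802]
orientation: [0.0, 0.906, 0.423, 0.0]
wrist_force: [0.8, -0.6, 0.5]
finger_gap: 0.0849
grip_force: 0.0
clock: 56.9
tcp_pos: [0.451, -0.0655, 0.2777]
orientation: [-0.0, 0.906, 0.423, -0.001]
wrist_force: [0.5, 0.0, 0.3]
finger_gap: 0.0854
grip_force: 0.0
```

View pics/fin.png

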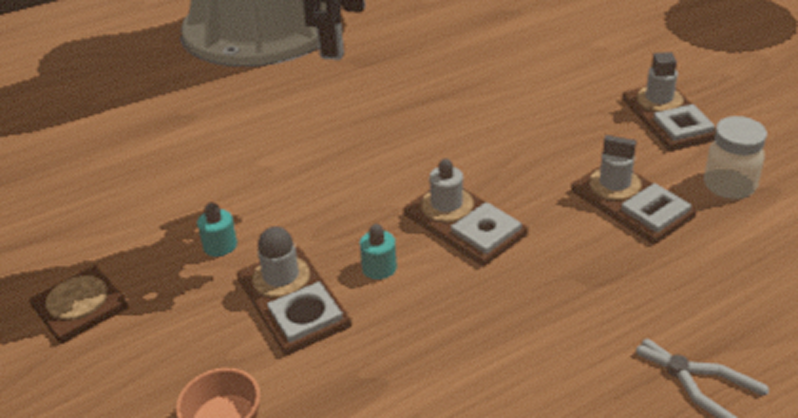

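View pics/w11.png

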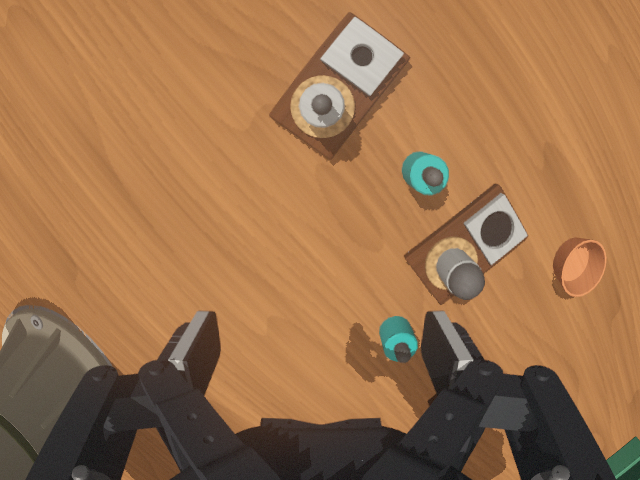

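All four punches stand upright on their own pads. In the scene crop the dome is at (278,262), the pin at (446,190), the bar at (617,165) and the square at (661,80). In the wrist view the pin at (322,105) is centred on its cork. The spare pad is empty, and the jar and both turquoise pins have not moved. Handing in.

```bash
python3 -c "from workcell import hand_in; print(hand_in())"
```

```text
the job is handed in; nothing more can be done
None
```

The job is handed in: all four punches stand upright and released on the pads beside their matching dies, and the spare pad is empty. The jar and the turquoise look-alikes were left alone, and the job took about 57 s.

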